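Unbolt the cake case and put the loaf cake on display

ROBOT

A 6-joint arm with a two-finger parallel gripper is mounted at the origin on the work surface. World frame = base frame: x ahead of the robot, y to its left, z up, the work surface at z = 0. Lengths are in mm, angles in rad, forces in N, time in s.
With the tool pointing down it reaches from about 350 to 1000 mm from the base axis. Payload 7.1 kg.
Tool frame: the origin (TCP) lies midway between the tips of the shut fingers; the grasp point (between the pads) lies 19 mm behind it; x points along the fingers, z is the direction in which the jaws open and shut, and the axes are right-handed (so a half turn about x gives the same grasp; the last joint's range is limited). The gripper opens to 85 mm and grips with 20 to 120 N. Pads are 22 mm wide; open, the fingers measure 114 mm over their backs; the gripper's body (76 mm by 85 mm) begins 54 mm behind the grasp point. The pads swing forward as they close: fully open they stand 13 mm farther back than shut.
Start: joints at [1.105, 0.423, 1.63, -0, 1.089, -0.019], TCP at [270.019, 563.644, 231.319] pointing down, gripper open.
Joint ranges: [-3, 3], [-0.9, 2.11], [0.09, 2.58], [-1.31, 4.45], [0.11, 2.69], [-2.54, 2.54]. Speed limits (rad/s): [2.39, 2.39, 3.01, 3.14, 3.14, 3.14].

INTERFACE

Orientations are given as [roll, pitch, yaw] about the fixed x, y, z axes, in that order (R = Rz(yaw) Ry(pitch) Rx(roll)).
In Python, from cell import robot gives the robot as it stands.
- The arm moves only by the shell command python3 -m jog 'ROWS' [FORCE]. ROWS is JSON, a list of rows, each an object of numbers: "wx", "wy", "wz": the turn, a rotation vector about the world's x, y, z in rad; "x", "y", "z": the shift along the world's x, y, z in cm; "hand": the opening, from 0 (shut) to 1 (fully open). A call has 1 to 20 rows; each row shifts and turns the commanded pose from where the row before left it; what a row does not reach is not made up. A row lasts 1/8 s, in which the tool goes at most 62.5 mm and 10.7 degrees, less where a joint would pass 70% of its speed; a pose out of reach is approached as far as the arm can. A call is refused whole if a number of a shift passes 6.25 or a number of a turn 0.188, either way. A call with a gripper value outside its range is refused whole. The fingers move at their own pace and stop on an object; FORCE is the grip in N (left out, the last holds). Time passes only in rows, so rows that do not move let the fingers close. It gives the time, the measured TCP pose, the force and the opening at its end, in the units of the state.
- robot.get_state(): the state, without advancing time (a new reading comes with each control period).
- robot.read_camera(name): name is "side" or "top"; returns (picture, depth): 420x560x3 uint8, red, green, blue; 420x560 float32, mm along the optical axis (not along the pixel's ray), 0 where there is no reading.
- robot.calibration(name): a dict with "fx", "fy", "cx", "cy" (pixels), "view" (4x4, takes a point from world to camera coordinates). Camera axes: x right, y down, z forward; pixel columns grow to the right and rows downward; lengths in mm; the calibration is good to about 2 mm. A picture is of the moment at which its call begins. calibration takes no time and is no camera call.
- robot.job_done(): hands the job in, once; it reports no verdict.
The state is a dict: "time": time; "joints": joint angles; "dq": joint speeds; "effort": joint torques, N m; "tool_pos": TCP position; "tool_rot": TCP orientation; "contact_force": force on the tool from outside, world axes, zero at the start; "ft_torque": the same for the moment, N m; "width": finger opening in mm.
Only numpy, scipy, OpenCV 4.12 (cv2) and the standard library are available. Lean on these libraries where they do the work, as an engineer would, in place of code of your own. Each camera call takes 0.05 s, during which the arm holds its last target.

TASK

It is opening time and the small loaf cake has to come out of the locked cake case onto the counter. Draw the bolt on the case's sliding glass cover fully back, slide the cover fully open, and set the loaf cake upright in the middle of the empty steel plate without dropping it. Leave the cover open and the bolt drawn, and do not disturb the other cakes, the plate in use, the cup or the price stand.

Things in the scene. Friction and masses are not known exactly. Their poses are not given: they have to be found in the camera images.
- case: fixed countertop cake case, a glass-walled box 320 (x) x 480 (y) mm; origin: centre of its underside; front (-x) faces the robot, +y to the robot's left. Inner floor z = 30 mm, top of its frame 112 mm, cover channels up to 124 mm. The left half (y > -12 mm) has a fixed glass pane; the right half is an opening, x -118..118, y -222..-12 mm, under the sliding cover.
- cover (a joint): m; sliding glass cover over the right half, moving along the case's +y (left): 0 shut, 0.21 fully open on top of the fixed pane, leaving the opening free from y -222 to -28 mm. Resists with about 3 N, stays where left. With the bolt in its keeper (a U of steel on the front rail) it moves no more than about 2 mm.
- cover_handle (a point): centre of the cover's pull bar: steel, 92 mm long along the case's x, 12 mm wide (y), 12 mm high, on a post at each end, clear 28 mm under the bar; this point is 34 mm above the cover. It stands on the cover's right-hand end, in line with the bolt. Axes as the case's.
- bolt (a joint): m; bolt carried by the cover, sliding along the case's +x (away from the robot): 0 shot fully home in the keeper, 0.032 drawn fully back to its stop. Resists with about 2 N, stays where left; its rod is out of the keeper from about 0.018 on.
- bolt_knob (a point): the bolt's upright round steel knob, 14 mm in diameter, 29 mm high; this point is on its axis, 14 mm below its top. Rod and guides below come no higher than 16 mm below this point, the keeper no higher than 13 mm below. The pull bar's near end stays 60 mm behind it. Axes as the case's; moves with bolt and cover.
- loaf: the loaf cake, the only brick-shaped loose thing: 84 (x) x 46 (y) x 58 mm high, upright sides to z = 50 mm, dark crust with a light slit on top; 100 to 210 g; origin: centre of its underside, z up. It stands on the case's floor in the right half, in the front or the back place, its long side roughly front to back.
- plate: the empty steel plate: round, 190 mm across, rim 12 mm high, origin at the centre of its underside; flat middle of 75 mm radius whose upper face is 4 mm above the origin. Loose, about 280 g.
- bun: a round bun, 68 mm across, 36 mm high, standing in the other place in the right half of the case; origin at the centre of its underside.
- plate_taken: a second steel plate of the same form, with a ring cake on it; origin at the centre of its underside.
- ring_cake: ring-shaped cake 80 mm across, 28 mm high, on the second plate; origin at the centre of its underside.
- cup: black cup, 76 mm across, 75 mm high, on the counter to the right; origin at the centre of its underside.
- price_stand: small black stand with blank paper cards, 30 x 55 x 53 mm high, to the right of the plates; origin at the centre of its underside.
There are look-alikes about, which are no part of the job. What is shaped like the plate but red is not meant.

How it is judged (in metres and radians):
On the way, in this order (a step that is already met when the one before it is completed fails the run):
1. the bolt is drawn back out of its keeper (value of joint bolt above 0.024 m), for 0.2 s.
2. the cover is slid fully open (value of joint cover above 0.198 m), for 0.2 s.
At the end, for the whole second after the job is handed in: The bolt is drawn (over 24 of 32 mm) and the cover open (over 198 of 210 mm); the loaf cake stands upright (within 0.1 rad) and at rest on the empty plate (underside within 8 mm of the plate's), its centre within 25 mm of the plate's; the plate lies on the counter (value of joint bolt above 0.024 m and value of joint cover above 0.198 m and horizontal distance between loaf and plate below 0.025 m and z of loaf in the frame of plate below 0.008 m and angle between loaf's own z axis and vertical below 0.1 rad and height (world z) of plate below 0.006 m and linear speed of loaf below 0.02 m/s); the robot touches nothing.
It fails at once if the loaf cake is dropped (falls free faster than 0.6 m/s, that is more than about 2 cm) (linear speed of loaf above 0.6 m/s and contact force between the fingers and loaf below 0.1 N).
It fails at once if the bun in the case is shifted by more than 20 mm (distance of bun from where it was at the start of the episode above 0.02 m).
It fails at once if the taken plate or its ring cake is shifted by more than 20 mm (distance of any of plate_taken, ring_cake from where it was at the start of the episode above 0.02 m).
It fails at once if the cup or the price stand is shifted by more than 20 mm (distance of any of cup, price_stand from where it was at the start of the episode above 0.02 m).
It also fails if it takes over 61 s, if anything falls off the work surface, if the arm or the gripper's body presses on something with over 40 N, if the wrist force passes 120 N, or if a joint passes its speed limit or range.

## Working session

There is one attempt and no reset: what is moved stays moved. The work goes in short steps, Python scripts to look and compute and a shell command to move; the robot and the scene stay as the last step left them, time stands still between calls to the robot, and variables do not carry over. Pictures are saved under pics/ and viewed, and the job is handed in when it is done.

```bash
ls; mkdir -p pics
python3 - <<'E'
from cell import robot
import cv2,numpy as np
print(robot.get_state())
for n in("side","top"):
    p,d=robot.read_camera(n); cv2.imwrite(f"pics/{n}0.png",p[:,:,::-1]); np.savez(f"pics/{n}0.npz",p=p,d=d)
    print(robot.calibration(n))
E
```

```text
pics
{'time': 0.0, 'joints': array([ 1.10499525e+00,  4.23870190e-01,  1.63071102e+00,  3.77311627e-05,
        1.08862280e+00, -1.90126509e-02]), 'dq': array([-0.00015849, -0.00104901, -0.00110038, -0.00099662, -0.00165627,
       -0.00075156]), 'effort': array([ 1.70356408e-03, -5.57403946e+01, -2.81732690e+01,  4.25711664e-05,
        7.59431859e-03, -1.47604442e-05]), 'tool_pos': array([269.76440668, 563.1541755 , 230.51912207]), 'tool_rot': array([ 3.10185439,  1.56918462, -2.05734055]), 'contact_force': array([0.20407939, 0.6305702 , 0.21945266]), 'ft_torque': array([-0.01740602,  0.00121682, -0.03198028]), 'width': 85.49567625017934}
{'fx': 513.4262759562672, 'fy': 513.4262759562672, 'cx': 279.4322312637528, 'cy': 202.19135775534363, 'view': array([[ 7.86955070e-01,  6.16833833e-01, -1.47560191e-02,
        -2.61900164e+02],
       [ 4.91375255e-01, -6.41000673e-01, -5.89634206e-01,
        -2.42577120e+02],
       [-3.73164945e-01,  4.56764885e-01, -8.07535611e-01,
         1.48047216e+03],
       [ 0.00000000e+00,  0.00000000e+00,  0.00000000e+00,
         1.00000000e+00]])}
{'fx': 416.0070045778502, 'fy': 416.0070045778502, 'cx': 279.81614105692506, 'cy': 211.17559519214834, 'view': array([[-1.91649396e-02, -9.99816021e-01,  7.93461373e-04,
        -1.38846747e+02],
       [-9.94097807e-01,  1.89705602e-02, -1.06816050e-01,
         4.54077718e+02],
       [ 1.06781346e-01, -2.83590136e-03, -9.94278483e-01,
         1.26540877e+03],
       [ 0.00000000e+00,  0.00000000e+00,  0.00000000e+00,
         1.00000000e+00]])}
```

View pics/side0.png

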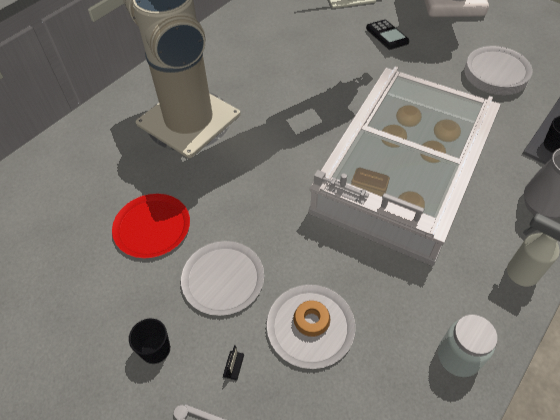

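View pics/top0.png

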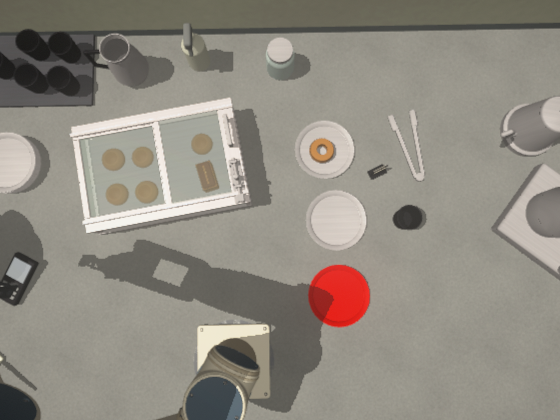

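The top view shows the case yawed slightly, with the loaf at (207,176), the bun at (202,144), the bolt and bar at about (235,125-195), the empty plate at (336,220), the ring cake plate at (324,150), and the red look-alike at (340,296). I'll zoom in next.

Run:
```python
import cv2
a=cv2.imread("pics/top0.png")[95:240,65:255]; cv2.imwrite("pics/topz.png",cv2.resize(a,None,fx=4,fy=4,interpolation=cv2.INTER_CUBIC))
a=cv2.imread("pics/side0.png")[140:260,300:450]; cv2.imwrite("pics/sidez.png",cv2.resize(a,None,fx=5,fy=5,interpolation=cv2.INTER_CUBIC))
```

```text
(no output)
```

View pics/topz.png

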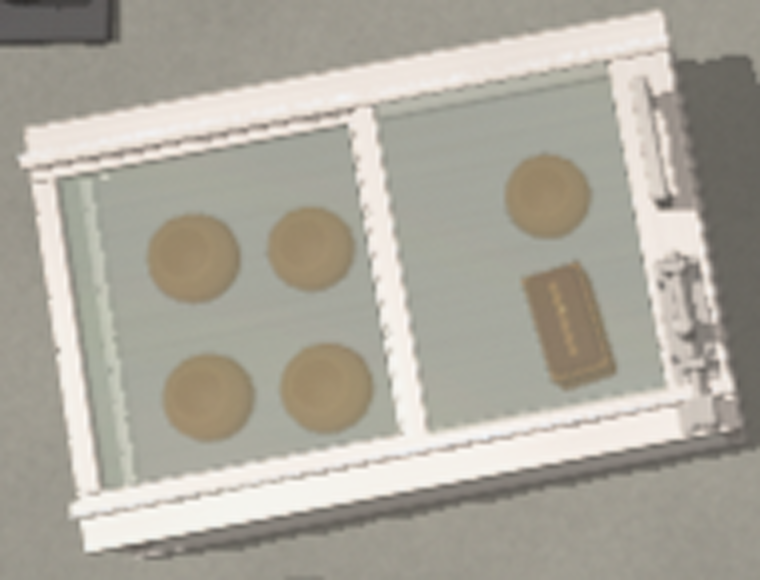

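View pics/sidez.png

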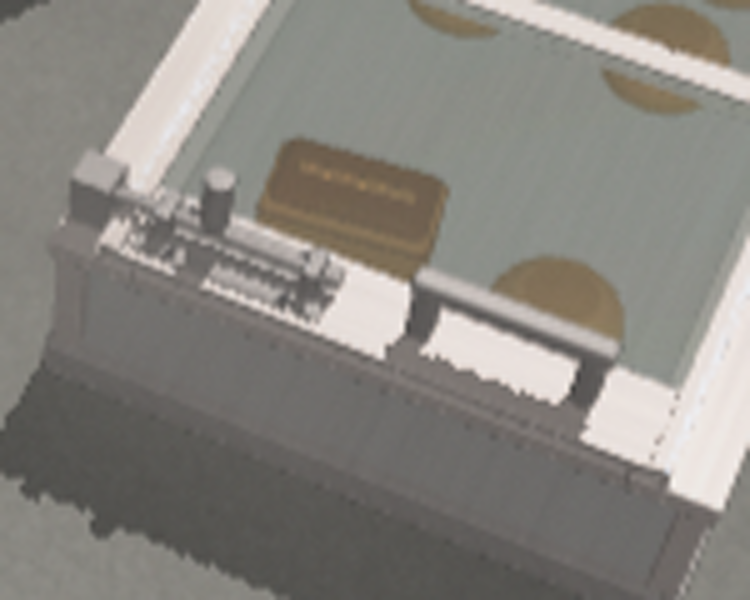

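```bash
cat > h.py <<'E'
import numpy as np,cv2,sys
from cell import robot
def cal(n):
    c=robot.calibration(n); V=c["view"]; R=V[:3,:3]; return c,R,-R.T@V[:3,3]
def ray(n,u,v):
    c,R,o=cal(n); d=R.T@np.array([(u-c["cx"])/c["fx"],(v-c["cy"])/c["fy"],1.]); return o,d
def onz(n,u,v,z):
    o,d=ray(n,u,v); return o+d*(z-o[2])/d[2]
def dep(n,u,v,D):
    o,d=ray(n,u,v); return o+d*D[int(round(v)),int(round(u))]
def cloud(n,D):
    c,R,o=cal(n); v,u=np.mgrid[:D.shape[0],:D.shape[1]]
    P=np.stack([(u-c["cx"])/c["fx"]*D,(v-c["cy"])/c["fy"]*D,D],-1)
    return P@R+o
def tri(a,b):
    (o1,d1),(o2,d2)=ray("side",*a),ray("top",*b)
    A=np.stack([d1,-d2],1); s=np.linalg.lstsq(A,o2-o1,rcond=None)[0]
    p,q=o1+s[0]*d1,o2+s[1]*d2; return (p+q)/2,np.linalg.norm(p-q)
def proj(n,p):
    c,R,o=cal(n); q=R@(np.asarray(p,float)-o); return c["fx"]*q[0]/q[2]+c["cx"],c["fy"]*q[1]/q[2]+c["cy"]
E
python3 - <<'E'
from h import *
np.set_printoptions(precision=1,suppress=True)
S=np.load("pics/side0.npz");T=np.load("pics/top0.npz")
print("plate",onz("top",336,220,10),dep("top",336,220,T['d']),"taken",onz("top",324,150,10))
for nm,p in dict(knob=(343.8,175),barA=(384.8,195),barB=(422.4,209.4),loaf=(371,176)).items(): print(nm,dep("side",*p,S['d']))
for nm,p in dict(knob=(239.3,186.5),barA=(230,146),barB=(224.3,115),loaf=(207,176),bun=(201.5,144),fr=(249,200),corner=(231,99)).items(): print(nm,dep("top",*p,T['d']))
C=cloud("side",S['d'])
# points above 130 near case right end
m=(C[...,2]>131)&(C[...,2]<190)&(S['d']>0)&(C[...,0]>300)
n,l,st,ce=cv2.connectedComponentsWithStats(m.astype(np.uint8))
for i in range(1,n):
    if st[i,4]>5: q=C[l==i]; print("side",st[i],q.min(0),q.max(0),np.median(q,0))
C=cloud("top",T['d'])
m=(C[...,2]>131)&(C[...,2]<190)&(T['d']>0)&(C[...,0]>300)
n,l,st,ce=cv2.connectedComponentsWithStats(m.astype(np.uint8))
for i in range(1,n):
    if st[i,4]>5: q=C[l==i]; print("top",st[i],q.min(0),q.max(0),np.median(q,0))
E
```

```text
plate [ 421.8 -322.7   10. ] [ 422.2 -323.5    4.4] taken [ 646.2 -292.    10. ]
knob [539.4 -30.7 172.6]
barA [635.1 -12.5 157.8]
barB [718.    2.5 158.4]
loaf [569.5  46.3 116.3]
knob [511.7 -33.5 139.2]
barA [631.2  -7.2 134.4]
barB [715.8   5.8 156.8]
loaf [547.9  61.9 118.1]
bun [643.3  78.  117.5]
fr [475.9 -58.8 114.2]
corner [824.3   4.3  -0.9]
side [546 149  14  34 256] [877.3 273.5 131. ] [919.4 346.1 166.5] [891.2 289.6 145.6]
side [314 170  54  28 318] [470.4 -49.4 131. ] [600.1 -13.1 172.6] [534.2 -32.5 137.5]
side [381 193  43  26 348] [630.  -21.2 131.2] [721.    7.8 161.2] [676.6  -7.4 155.8]
side [523 215  37  38 690] [908.4  79.7 131. ] [977.6 115.5 190. ] [945.9  93.3 159.6]
side [555 222   4   5   7] [947.6 106.8 188.7] [955.9 113.2 189.8] [949.4 109.2 189.2]
top [183  27  17  29 175] [906.6  82.7 131.2] [972.9 117.9 189.7] [939.5  97.7 152.7]
top [ 83  34  50  34 563] [874.  278.8 131.1] [962.9 421.2 169.7] [918.2 332.4 150. ]
top [186  40   3   4   6] [916.3 103.  188.8] [924.8 108.8 189.9] [920.7 104.4 189.3]
top [531  96  29  42 903] [ 640.4 -954.2  131.1] [ 754.3 -884.5  175.3] [ 692.9 -915.2  162.2]
top [222 114  11  33 145] [628.3 -13.1 131.6] [718.4  11.6 164.2] [670.8  -1.8 157.8]
top [500 130  16   8  74] [ 635.7 -831.3  133.2] [ 662.2 -774.4  174. ] [ 646.1 -790.4  165. ]
top [230 158  14  44 172] [470.  -43.8 131.5] [596.1  -7.  173.1] [525.6 -26.6 138.3]
top [541 188  19  48 638] [ 357.1 -945.   131. ] [ 490.9 -887.4  188.2] [ 423.7 -903.8  152.5]
```

Run:
```python
from h import *
np.set_printoptions(precision=1,suppress=True)
for n in("side","top"):
    Z=np.load(f"pics/{n}0.npz"); D=Z['d']; C=cloud(n,D)
    m=(C[...,2]>153)&(C[...,2]<185)&(D>0)&(C[...,0]>460)&(C[...,0]<560)&(abs(C[...,1])<70)
    q=C[m]; v,u=np.nonzero(m); print(n,"knob",len(q),q.min(0),q.max(0),q.mean(0),u.min(),u.max(),v.min(),v.max())
    t=q[q[:,2]>168]; print(" top of knob",len(t),t.mean(0) if len(t) else 0)
    m=(C[...,2]>154)&(C[...,2]<162)&(D>0)&(C[...,0]>610)&(C[...,0]<740)&(abs(C[...,1])<70)
    q=C[m]; c=q.mean(0); w=np.linalg.svd(q-c)[2][0]; s=(q-c)@w; print(n,"bar",len(q),(s.max()+s.min())/2*w+c,s.max()-s.min(),np.degrees(np.arctan2(w[1],w[0])))
    # rails
    m=(C[...,2]>119)&(C[...,2]<127)&(D>0)&(C[...,0]>430)&(C[...,0]<860)&(C[...,1]>-80)&(C[...,1]<480)
    k,l,st,ce=cv2.connectedComponentsWithStats(m.astype(np.uint8))
    for i in range(1,k):
        if st[i,4]>60: q=C[l==i]; (cc,sz,a)=cv2.minAreaRect(q[:,:2].astype(np.float32)); print(n,st[i],cc,sz,a,np.median(q[:,2]))
    h=(C[...,2]>60)&(C[...,2]<135)&(D>0)&(C[...,0]>430)&(C[...,0]<860)&(C[...,1]>-80)&(C[...,1]<480)
    k,l,st,ce=cv2.connectedComponentsWithStats(h.astype(np.uint8)); i=1+np.argmax(st[1:,4]); q=C[l==i]; print("case",cv2.minAreaRect(q[q[:,2]>105][:,:2].astype(np.float32)))
```

```text
side knob 51 [531.8 -37.9 153.1] [545.7 -23.5 172.6] [539.7 -31.8 163.4] 340 346 174 183
 top of knob 12 [539.4 -30.  169.3]
side bar 221 [675.7  -6.6 157.2] 91.37672475175779 10.319491055226425
side [327  73  68 107 485] (463.8097229003906, 180.24319458007812) (17.30061149597168, 413.8376159667969) 9.772704124450684 122.5192521855331
side [427  96  66 140 675] (715.3966064453125, 220.6874237060547) (16.930782318115234, 483.91497802734375) 9.444870948791504 122.68185519087706
side [317 180  50  25 314] (540.9542236328125, -39.319068908691406) (120.07955932617188, 27.362335205078125) 11.7577543258667 121.17671446042237
side [366 192  16  18  65] (608.68359375, -18.300493240356445) (43.58074188232422, 31.729061126708984) 82.43357849121094 119.79733839940559
side [373 204  34  18 140] (657.6512451171875, -20.55312728881836) (73.13697052001953, 33.08197021484375) 23.60332489013672 120.00057319430078
side [413 213  18  19  66] (730.632080078125, 2.5071258544921875) (46.71916198730469, 25.43208885192871) 84.51351928710938 119.99660759909881
case ((588.7376708984375, 198.1939697265625), (32
[... 212 characters left out ...]
0.77826989651817 -170.53538622835777
top [ 70 104 163  34 678] (705.241943359375, 224.09353637695312) (38.411415100097656, 479.82177734375) 9.717187881469727 122.71190320028904
top [228 116  10  27  86] (685.8238525390625, -11.996877670288086) (78.29512023925781, 17.754337310791016) 10.076146125793457 120.34742529207995
top [154 129  10  22  64] (657.634765625, 202.85635375976562) (63.98411178588867, 17.868738174438477) 10.414742469787598 120.57410339007743
top [ 99 142 149  77 938] (474.8433837890625, 136.94839477539062) (146.4977569580078, 450.8466796875) 28.63502311706543 121.91659047948497
case ((588.349609375, 203.489013671875), (320.84698486328125, 481.354248046875), 9.631117820739746)
```

```bash
python3 -m jog '[{"x":1.91,"y":-4.22,"wz":0.044},{"x":1.91,"y":-4.22,"wz":0.044},{"x":1.91,"y":-4.22,"wz":0.044},{"x":1.91,"y":-4.22,"wz":0.044},{"x":1.91,"y":-4.22,"wz":0.044},{"x":1.91,"y":-4.22,"wz":0.044},{"x":1.91,"y":-4.22,"wz":0.044},{"x":1.91,"y":-4.22,"wz":0.044,"hand":0.6},{"x":1.91,"y":-4.22,"wz":0.044,"hand":0.6},{"x":1.91,"y":-4.22,"wz":0.044,"hand":0.6},{"x":1.91,"y":-4.22,"wz":0.044,"hand":0.6},{"x":1.91,"y":-4.22,"wz":0.044,"hand":0.6},{"x":1.91,"y":-4.22,"wz":0.044,"hand":0.6},{"x":1.91,"y":-4.22,"wz":0.044,"hand":0.6},{"hand":0.6},{"hand":0.6}]' 30
cat >> h.py <<'E'
def st():
    s=robot.get_state(); from scipy.spatial.transform import Rotation as Ro
    R=Ro.from_euler("xyz",s["tool_rot"]).as_matrix()
    a=np.degrees(np.arctan2(R[1,2],R[0,2]))%180
    np.set_printoptions(precision=2,suppress=True)
    print("t",round(s["time"],2),"pos",s["tool_pos"],"toolx",R[:,0],"jaw deg",round(a,2),"F",s["contact_force"],"w",round(s["width"],1),"q",s["joints"])
E
python3 -c "
from h import *
st()"
```

```text
t 0.1 pos [269.8  563.22 230.62] toolx [-0. -0. -1.] jaw deg 64.4 F [ 0.24 -0.14  0.7 ] w 85.3 q [ 1.1   0.42  1.63  0.    1.09 -0.02]$[0]: bad value
```

```bash
python3 -m jog '[{"wx":0,"wy":0,"wz":0.044,"x":1.91,"y":-4.22,"z":0,"hand":1}]' 30; echo; python3 -m jog '[{"x":1.91,"y":-4.22,"wz":0.044,"hand":1}]'
```

```text
time: 0.22
tool_pos: [288.6, 522.7, 230.8]
tool_rot: [0.317, 1.57, 1.489]
contact_force: [0.3, -0.5, -0.6]
width: 85.5
$[0]: bad value
```

```bash
python3 -m jog '[{"wx":0,"wy":0,"wz":0.044,"x":1.91,"y":-4.22,"z":0,"hand":1},{"wx":0,"wy":0,"wz":0.044,"x":1.91,"y":-4.22,"z":0,"hand":1},{"wx":0,"wy":0,"wz":0.044,"x":1.91,"y":-4.22,"z":0,"hand":1},{"wx":0,"wy":0,"wz":0.044,"x":1.91,"y":-4.22,"z":0,"hand":1},{"wx":0,"wy":0,"wz":0.044,"x":1.91,"y":-4.22,"z":0,"hand":1},{"wx":0,"wy":0,"wz":0.044,"x":1.91,"y":-4.22,"z":0,"hand":1},{"wx":0,"wy":0,"wz":0.044,"x":1.91,"y":-4.22,"z":0,"hand":1},{"wx":0,"wy":0,"wz":0.044,"x":1.91,"y":-4.22,"z":0,"hand":0.6},{"wx":0,"wy":0,"wz":0.044,"x":1.91,"y":-4.22,"z":0,"hand":0.6},{"wx":0,"wy":0,"wz":0.044,"x":1.91,"y":-4.22,"z":0,"hand":0.6},{"wx":0,"wy":0,"wz":0.044,"x":1.91,"y":-4.22,"z":0,"hand":0.6},{"wx":0,"wy":0,"wz":0.044,"x":1.91,"y":-4.22,"z":0,"hand":0.6},{"wx":0,"wy":0,"wz":0.044,"x":1.91,"y":-4.22,"z":0,"hand":0.6},{"wx":0,"wy":0,"wz":0,"x":0,"y":0,"z":0,"hand":0.6},{"wx":0,"wy":0,"wz":0,"x":0,"y":0,"z":0,"hand":0.6}]' 30
python3 - <<'E'
from h import *
st()
for n in("side","top"):
    p,d=robot.read_camera(n); cv2.imwrite(f"pics/{n}1.png",p[:,:,::-1]); np.savez(f"pics/{n}1.npz",p=p,d=d)
a=cv2.imread("pics/side1.png")[100:260,270:470]; cv2.imwrite("pics/side1z.png",cv2.resize(a,None,fx=4,fy=3.7,interpolation=cv2.INTER_CUBIC))
E
```

```text
time: 2.1
tool_pos: [536.8, -27.0, 230.9]
tool_rot: [1.129, 1.57, 2.867]
contact_force: [-1.0, 0.5, 0.2]
width: 51.3
t 2.1 pos [536.83 -27.04 230.88] toolx [-0.  0. -1.] jaw deg 99.64 F [-1.03  0.53  0.22] w 51.3 q [-0.07  0.3   1.82  0.    1.02 -1.81]
```

View pics/side1z.png

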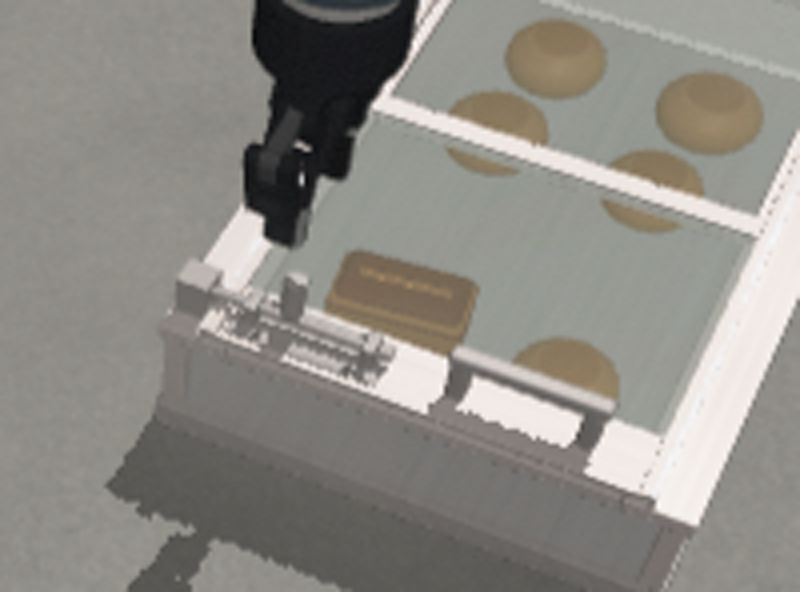

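The gripper hangs over the knob, which is at (293,292) in the zoom. I'll go down and check the straddle before closing.

```bash
python3 -m jog '[{"wx":0,"wy":0,"wz":0,"x":0,"y":0,"z":-2.5,"hand":0.6},{"wx":0,"wy":0,"wz":0,"x":0,"y":0,"z":-2.5,"hand":0.6},{"wx":0,"wy":0,"wz":0,"x":0,"y":0,"z":-2.2,"hand":0.6},{"wx":0,"wy":0,"wz":0,"x":0,"y":0,"z":-1,"hand":0.6},{"wx":0,"wy":0,"wz":0,"x":0,"y":0,"z":0,"hand":0.6}]' 30
python3 - <<'E'
from h import *
st()
p,d=robot.read_camera("side"); cv2.imwrite("pics/side2.png",p[:,:,::-1])
a=p[100:260,270:470,::-1]; cv2.imwrite("pics/side2z.png",cv2.resize(a,None,fx=4,fy=3.7,interpolation=cv2.INTER_CUBIC))
E
```

```text
time: 2.82
tool_pos: [537.0, -26.5, 149.0]
tool_rot: [1.269, 1.57, 3.009]
contact_force: [0.2, 0.6, 1.0]
width: 50.9
t 2.83 pos [537.   -26.47 149.02] toolx [-0.  0. -1.] jaw deg 99.75 F [0.24 0.57 0.99] w 50.9 q [-0.07  0.41  1.88  0.    0.85 -1.81]
```

View pics/side2z.png

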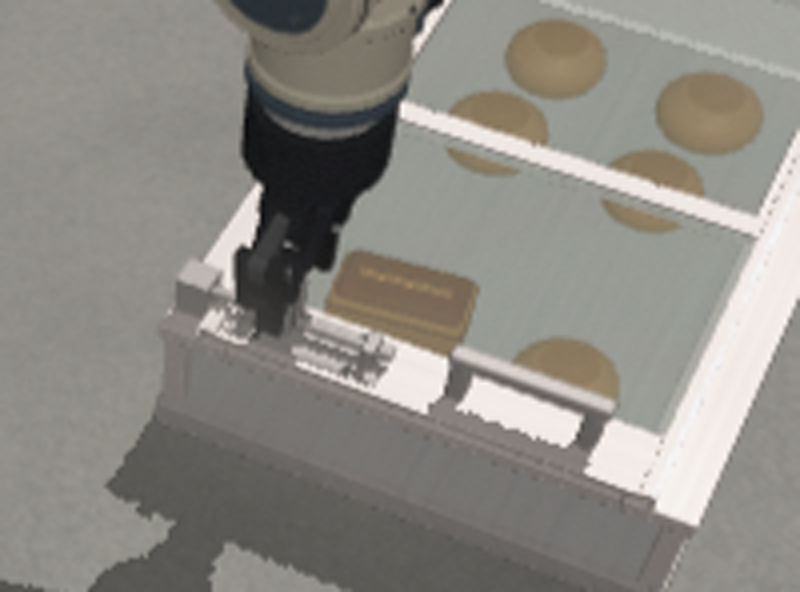

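The knob edge shows between the fingers at about (298,310), so I'll close.

```bash
python3 -m jog '[{"wx":0,"wy":0,"wz":0,"x":0,"y":0,"z":0,"hand":0},{"wx":0,"wy":0,"wz":0,"x":0,"y":0,"z":0,"hand":0},{"wx":0,"wy":0,"wz":0,"x":0,"y":0,"z":0,"hand":0},{"wx":0,"wy":0,"wz":0,"x":0,"y":0,"z":0,"hand":0},{"wx":0,"wy":0,"wz":0,"x":0,"y":0,"z":0,"hand":0},{"wx":0,"wy":0,"wz":0,"x":0,"y":0,"z":0,"hand":0}]' 25
```

```text
time: 3.62
tool_pos: [537.8, -27.1, 150.0]
tool_rot: [-1.6, 1.57, 0.14]
contact_force: [-1.6, 2.2, 5.6]
width: 12.7
```

```bash
python3 -m jog '[{"wx":0,"wy":0,"wz":0,"x":0.6,"y":0.1,"z":0,"hand":0},{"wx":0,"wy":0,"wz":0,"x":0.6,"y":0.1,"z":0,"hand":0},{"wx":0,"wy":0,"wz":0,"x":0.6,"y":0.1,"z":0,"hand":0},{"wx":0,"wy":0,"wz":0,"x":0.6,"y":0.1,"z":0,"hand":0},{"wx":0,"wy":0,"wz":0,"x":0.6,"y":0.1,"z":0,"hand":0},{"wx":0,"wy":0,"wz":0,"x":0.25,"y":0.05,"z":0,"hand":0},{"wx":0,"wy":0,"wz":0,"x":0,"y":0,"z":0,"hand":0},{"wx":0,"wy":0,"wz":0,"x":0,"y":0,"z":0,"hand":0}]'
python3 - <<'E'
from h import *
st()
p,d=robot.read_camera("side"); cv2.imwrite("pics/side3.png",p[:,:,::-1])
a=p[100:260,270:470,::-1]; cv2.imwrite("pics/side3z.png",cv2.resize(a,None,fx=4,fy=3.7,interpolation=cv2.INTER_CUBIC))
E
```

```text
time: 4.62
tool_pos: [567.1, -22.1, 149.8]
tool_rot: [1.492, 1.565, -3.051]
contact_force: [-11.3, -1.9, 15.7]
width: 12.9
t 4.62 pos [567.11 -22.07 149.8 ] toolx [-0.01 -0.   -1.  ] jaw deg 99.7 F [-11.34  -1.88  15.7 ] w 12.9 q [-0.06  0.45  1.81 -0.    0.89 -1.8 ]
```

View pics/side3z.png

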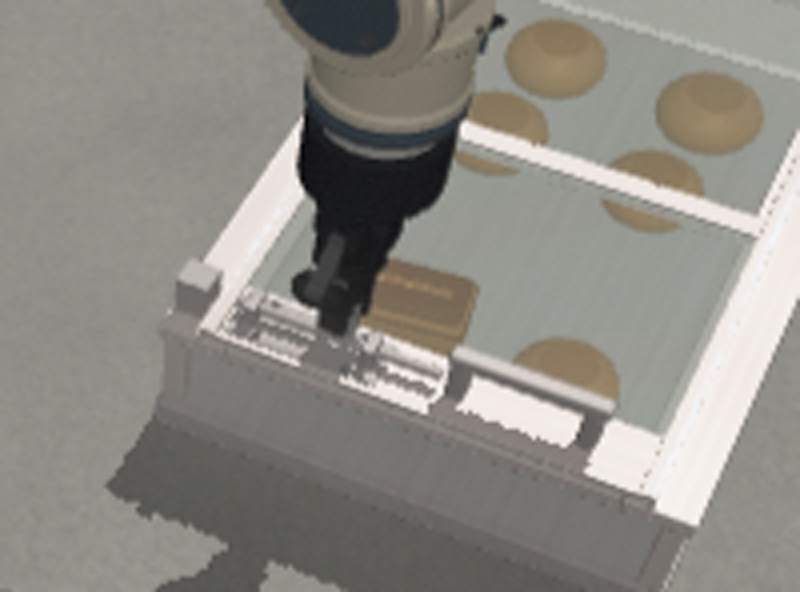

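The bolt is drawn about 30 mm against its stop, with 11 N resisting and the rod clear of the keeper. Next I'll slide the cover with the same grip.

```bash
python3 -m jog '[{"wx":0,"wy":0,"wz":0,"x":-0.05,"y":0.5,"z":0.1,"hand":0},{"wx":0,"wy":0,"wz":0,"x":-0.17,"y":1,"z":0,"hand":0},{"wx":0,"wy":0,"wz":0,"x":-0.27,"y":1.6,"z":0,"hand":0},{"wx":0,"wy":0,"wz":0,"x":-0.27,"y":1.6,"z":0,"hand":0},{"wx":0,"wy":0,"wz":0,"x":-0.27,"y":1.6,"z":0,"hand":0},{"wx":0,"wy":0,"wz":0,"x":-0.27,"y":1.6,"z":0,"hand":0}]'
```

```text
time: 5.42
tool_pos: [553.4, 56.3, 150.0]
tool_rot: [1.722, 1.563, -2.821]
contact_force: [-11.1, -6.8, 10.4]
width: 12.8
```

```bash
python3 -m jog '[{"wx":0,"wy":0,"wz":0,"x":-0.27,"y":1.6,"z":0,"hand":0},{"wx":0,"wy":0,"wz":0,"x":-0.27,"y":1.6,"z":0,"hand":0},{"wx":0,"wy":0,"wz":0,"x":-0.27,"y":1.6,"z":0,"hand":0},{"wx":0,"wy":0,"wz":0,"x":-0.27,"y":1.6,"z":0,"hand":0},{"wx":0,"wy":0,"wz":0,"x":-0.27,"y":1.6,"z":0,"hand":0},{"wx":0,"wy":0,"wz":0,"x":-0.27,"y":1.6,"z":0,"hand":0},{"wx":0,"wy":0,"wz":0,"x":-0.27,"y":1.6,"z":0,"hand":0},{"wx":0,"wy":0,"wz":0,"x":-0.17,"y":1,"z":0,"hand":0},{"wx":0,"wy":0,"wz":0,"x":-0.1,"y":0.5,"z":0,"hand":0},{"wx":0,"wy":0,"wz":0,"x":0,"y":0,"z":0,"hand":0},{"wx":0,"wy":0,"wz":0,"x":0,"y":0,"z":0,"hand":0}]'
python3 -c "
from h import *
st()"
```

```text
time: 6.8
tool_pos: [531.4, 183.7, 149.9]
tool_rot: [1.609, 1.562, -2.935]
contact_force: [-14.1, -0.6, 11.4]
width: 12.9
t 6.8 pos [531.37 183.72 149.92] toolx [-0.01 -0.   -1.  ] jaw deg 99.69 F [-14.05  -0.61  11.36] w 12.9 q [ 0.31  0.44  1.82  0.    0.88 -1.43]
```

```bash
python3 -m jog '[{"wx":0,"wy":0,"wz":0,"x":-0.03,"y":0.2,"z":0,"hand":0},{"wx":0,"wy":0,"wz":0,"x":0,"y":0,"z":0,"hand":0},{"wx":0,"wy":0,"wz":0,"x":0,"y":0,"z":0,"hand":0}]'
```

```text
time: 7.18
tool_pos: [531.1, 184.9, 149.9]
tool_rot: [1.753, 1.562, -2.791]
contact_force: [-14.1, -4.8, 12.4]
width: 12.9
```

```bash
python3 -m jog '[{"wx":0,"wy":0,"wz":0,"x":0,"y":0,"z":0,"hand":0.5},{"wx":0,"wy":0,"wz":0,"x":0,"y":0,"z":0,"hand":0.5},{"wx":0,"wy":0,"wz":0,"x":0,"y":0,"z":0,"hand":0.5},{"wx":0,"wy":0,"wz":0,"x":0,"y":0,"z":2,"hand":0.5},{"wx":0,"wy":0,"wz":0,"x":0,"y":0,"z":3,"hand":0.7},{"wx":0,"wy":0,"wz":0,"x":0,"y":0,"z":3,"hand":0.7},{"wx":0,"wy":0,"wz":0,"x":-3,"y":0,"z":2,"hand":0.7},{"wx":0,"wy":0,"wz":0,"x":-5,"y":0,"z":0,"hand":0.7},{"wx":0,"wy":0,"wz":0,"x":0,"y":0,"z":0,"hand":0.7}]'
python3 - <<'E'
from h import *
st()
for n in("side","top"):
    p,d=robot.read_camera(n); cv2.imwrite(f"pics/{n}4.png",p[:,:,::-1]); np.savez(f"pics/{n}4.npz",p=p,d=d)
a=cv2.imread("pics/side4.png")[50:270,290:510]; cv2.imwrite("pics/side4z.png",cv2.resize(a,None,fx=2.7,fy=2.7,interpolation=cv2.INTER_CUBIC))
a=cv2.imread("pics/top4.png")[95:240,65:255]; cv2.imwrite("pics/top4z.png",cv2.resize(a,None,fx=4,fy=4,interpolation=cv2.INTER_CUBIC))
E
```

```text
time: 8.3
tool_pos: [452.2, 186.0, 250.3]
tool_rot: [1.703, 1.569, -2.84]
contact_force: [1.4, 0.4, -0.0]
width: 59.7
t 8.3 pos [452.17 185.98 250.26] toolx [-0. -0. -1.] jaw deg 99.76 F [ 1.44  0.42 -0.03] w 59.7 q [ 0.37  0.2   1.91  0.    1.04 -1.38]
```

View pics/side4z.png

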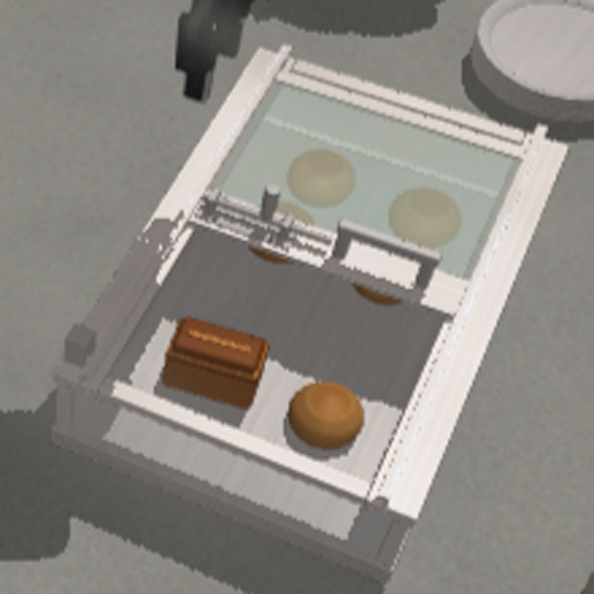

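View pics/top4z.png

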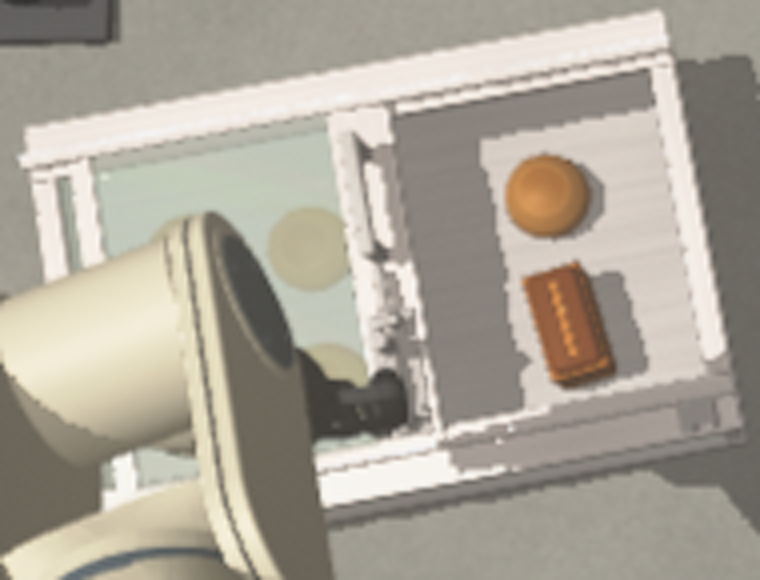

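The cover is open with the knob back against the pull bar side. The loaf is free, at (570,325) in the top zoom and (217,360) in the side zoom. Now I'll measure it.

Run:
```python
from h import *
np.set_printoptions(precision=1,suppress=True)
c0=np.array([588.5,201]);a=np.radians(9.7);B=np.array([[np.cos(a),np.sin(a)],[-np.sin(a),np.cos(a)]])
for n in("side","top"):
    Z=np.load(f"pics/{n}4.npz"); D=Z['d']; C=cloud(n,D); hsv=cv2.cvtColor(Z['p'],cv2.COLOR_RGB2HSV)
    L=(C[...,:2]-c0)@B.T
    reg=(abs(L[...,0])<115)&(L[...,1]>-220)&(L[...,1]<-60)&(D>0)&(hsv[...,1]>110)
    for lo,hi in((40,80),(78,84),(84,95),(55,95)):
        m=reg&(C[...,2]>lo)&(C[...,2]<hi)
        k,l,s,_=cv2.connectedComponentsWithStats(m.astype(np.uint8))
        for i in range(1,k):
            if s[i,4]>15:
                q=C[l==i]; r=cv2.minAreaRect(q[:,:2].astype(np.float32)); print(n,lo,hi,s[i],"mean",q.mean(0),"rect",np.round(r[0],1),np.round(r[1],1),round(r[2],1),"case",B@(np.array(r[0])-c0))
    # bar now
    m=(C[...,2]>154)&(C[...,2]<162)&(D>0)&(abs(L[...,1]+7)<25)&(L[...,0]>-10)&(L[...,0]<110); q=C[m]
    if len(q): print(n,"bar now",q.mean(0),"case",L[m].mean(0))
    m=(C[...,2]>163)&(C[...,2]<175)&(D>0)&(abs(L[...,1]+7)<25)&(L[...,0]>-110)&(L[...,0]<-20); q=C[m]
    if len(q): print(n,"knob now",q.mean(0),L[m].mean(0))
```

```text
side 40 80 [351 169  38  31 408] mean [567.3  48.6  63.1] rect [560.9  64.3] [83.3 45.2] 16.7 case [ -50.2 -130.1]
side 40 80 [397 191  27  25 513] mean [668.3  77.7  57.2] rect [666.2  83.1] [62.4 61.1] 10.1 case [  56.7 -129.3]
side 78 84 [352 178  15   8  40] mean [545.1  43.7  80.8] rect [543.8  44.1] [34.6 13.7] 8.5 case [ -70.5 -147.2]
side 78 84 [372 183  11   7  26] mean [585.7  56.3  80.9] rect [585.6  57.3] [24.3 11.4] 24.5 case [ -27.1 -141.1]
side 84 95 [354 168  34  20 354] mean [561.2  66.1  86.8] rect [561.1  66.3] [76.7 42.4] 16.0 case [ -49.7 -128.1]
side 55 95 [351 168  39  29 727] mean [563.6  58.9  79.5] rect [560.9  64.3] [83.3 46.8] 16.5 case [ -50.2 -130.1]
side 55 95 [399 192  25  20 334] mean [666.9  83.   61.4] rect [665.3  85.9] [52.5 54.1] 83.0 case [  56.3 -126.4]
side bar now [640.7 200.3 157.1] case [51.3 -9.5]
side knob now [532.  181.2 166.7] [-59. -10.]
top 40 80 [192 134  20  20 310] mean [661.   89.8  60. ] rect [663.6  90. ] [57.7 60.8] 90.0 case [  55.4 -122. ]
top 40 80 [204 180  14  10  24] mean [525.7  53.7  75.3] rect [523.8  56.3] [16.3 42.3] 40.0 case [ -88.1 -131.7]
top 78 84 [202 184  15   6  25] mean [523.1  63.3  81.2] rect [523.5  62.1] [11.9 41. ] 5.4 case [ -87.5 -125.9]
top 84 95 [196 162  19  27 292] mean [558.1  72.4  87.5] rect [558.3  72.7] [75.7 37.9] 18.2 case [ -51.4 -121.4]
top 55 95 [192 134  18  19 248] mean [662.1  92.4  62. ] rect [662.9  92.5] [52.8 55.8] 90.0 case [  55.  -119.5]
top 55 95 [196 161  22  29 380] mean [556.2  70.2  85.6] rect [558.   71.2] [82.  42.5] 17.2 case [ -51.9 -122.8]
top bar now [636.2 205.5 158.2] case [47.8 -3.6]
top knob now [529.2 186.1 167.7] [-60.9  -4.7]
```

```bash
python3 -m jog '[{"wx":0,"wy":0,"wz":0.021,"x":1.8,"y":-2,"z":0,"hand":0.9},{"wx":0,"wy":0,"wz":0.021,"x":1.8,"y":-2,"z":0,"hand":0.9},{"wx":0,"wy":0,"wz":0.021,"x":1.8,"y":-2,"z":0,"hand":0.9},{"wx":0,"wy":0,"wz":0.021,"x":1.8,"y":-2,"z":0,"hand":0.9},{"wx":0,"wy":0,"wz":0.021,"x":1.8,"y":-2,"z":0,"hand":0.9},{"wx":0,"wy":0,"wz":0.021,"x":1.75,"y":-1.75,"z":0,"hand":0.9},{"wx":0,"wy":0,"wz":0,"x":0,"y":0,"z":-3,"hand":0.9},{"wx":0,"wy":0,"wz":0,"x":0,"y":0,"z":-4,"hand":0.9},{"wx":0,"wy":0,"wz":0,"x":0,"y":0,"z":-4,"hand":0.9},{"wx":0,"wy":0,"wz":0,"x":0,"y":0,"z":-3,"hand":0.9},{"wx":0,"wy":0,"wz":0,"x":0,"y":0,"z":-1,"hand":0.9},{"wx":0,"wy":0,"wz":0,"x":0,"y":0,"z":0,"hand":0.9}]'
python3 - <<'E'
from h import *
st()
for n in("side","top"):
    p,d=robot.read_camera(n); cv2.imwrite(f"pics/{n}5.png",p[:,:,::-1]); np.savez(f"pics/{n}5.npz",p=p,d=d)
a=cv2.imread("pics/side5.png")[50:270,290:510]; cv2.imwrite("pics/side5z.png",cv2.resize(a,None,fx=2.7,fy=2.7,interpolation=cv2.INTER_CUBIC))
E
```

```text
time: 9.9
tool_pos: [563.1, 68.7, 99.9]
tool_rot: [1.477, 1.57, -2.941]
contact_force: [-0.0, 0.3, 0.8]
width: 76.9
t 9.9 pos [563.1   68.69  99.91] toolx [-0. -0. -1.] jaw deg 106.9 F [-0.    0.33  0.8 ] w 76.9 q [ 0.1   0.52  1.84 -0.    0.78 -1.77]
```

View pics/side5z.png

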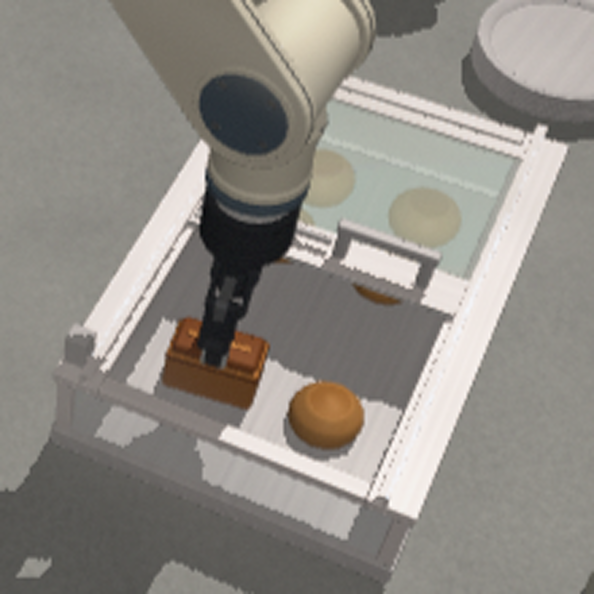

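The fingers straddle the loaf at (215,350). I'll shift slightly, go down and grip.

```bash
python3 -m jog '[{"wx":0,"wy":0,"wz":0,"x":-0.3,"y":0,"z":-2,"hand":0.9},{"wx":0,"wy":0,"wz":0,"x":0,"y":0,"z":-2,"hand":0.9},{"wx":0,"wy":0,"wz":0,"x":0,"y":0,"z":-1.2,"hand":0.9},{"wx":0,"wy":0,"wz":0,"x":0,"y":0,"z":-0.2,"hand":0.9},{"wx":0,"wy":0,"wz":0,"x":0,"y":0,"z":0,"hand":0.9}]' 30
python3 -c "
from h import *
st()"
python3 -m jog '[{"wx":0,"wy":0,"wz":0,"x":0,"y":0,"z":0,"hand":0.4},{"wx":0,"wy":0,"wz":0,"x":0,"y":0,"z":0,"hand":0.4},{"wx":0,"wy":0,"wz":0,"x":0,"y":0,"z":0,"hand":0.4},{"wx":0,"wy":0,"wz":0,"x":0,"y":0,"z":0,"hand":0.2},{"wx":0,"wy":0,"wz":0,"x":0,"y":0,"z":0,"hand":0.2}]' 30
```

```text
time: 10.62
tool_pos: [560.1, 68.9, 47.0]
tool_rot: [-1.774, 1.57, 0.092]
contact_force: [-0.4, -1.0, -0.7]
width: 76.1
t 10.62 pos [560.08  68.91  46.96] toolx [ 0.  0. -1.] jaw deg 106.92 F [-0.43 -0.98 -0.68] w 76.1 q [ 0.1   0.61  1.86 -0.    0.67 -1.76]
time: 11.25
tool_pos: [560.0, 68.9, 47.0]
tool_rot: [-1.707, 1.57, 0.159]
contact_force: [-1.1, 0.3, 6.1]
width: 45.4
```

```bash
python3 -m jog '[{"wx":0,"wy":0,"wz":0,"x":0,"y":0,"z":0.5,"hand":0.2},{"wx":0,"wy":0,"wz":0,"x":0,"y":0,"z":1,"hand":0.2},{"wx":0,"wy":0,"wz":0,"x":0,"y":0,"z":2,"hand":0.2},{"wx":0,"wy":0,"wz":0,"x":0,"y":0,"z":3,"hand":0.2},{"wx":0,"wy":0,"wz":0,"x":0,"y":0,"z":3,"hand":0.2},{"wx":0,"wy":0,"wz":0,"x":0,"y":0,"z":3,"hand":0.2},{"wx":0,"wy":0,"wz":0,"x":0,"y":0,"z":2,"hand":0.2},{"wx":0,"wy":0,"wz":0,"x":0,"y":0,"z":1,"hand":0.2},{"wx":0,"wy":0,"wz":0,"x":0,"y":0,"z":0,"hand":0.2}]'
python3 - <<'E'
from h import *
st()
Z=np.load("pics/top0.npz");p=Z['p'];C=cloud("top",Z['d'])
hsv=cv2.cvtColor(p,cv2.COLOR_RGB2HSV)
for n in("side","top"):
    Z=np.load(f"pics/{n}0.npz");C=cloud(n,Z['d'])
    m=(C[...,2]>3)&(C[...,2]<22)&(abs(C[...,0]-422)<115)&(abs(C[...,1]+322)<115)
    q=C[m][:,:2].astype(np.float32); print(n,len(q),cv2.minEnclosingCircle(q))
    m=(C[...,2]>9)&(C[...,2]<22)&(abs(C[...,0]-422)<115)&(abs(C[...,1]+322)<115)
    q=C[m][:,:2].astype(np.float32); print(n,len(q),cv2.minEnclosingCircle(q),cv2.fitEllipse(q))
p,d=robot.read_camera("side"); cv2.imwrite("pics/side6.png",p[:,:,::-1])
E
```

```text
time: 12.38
tool_pos: [559.7, 68.8, 201.8]
tool_rot: [-1.776, 1.57, 0.09]
contact_force: [-0.1, 0.3, -1.4]
width: 45.3
t 12.38 pos [559.67  68.85 201.82] toolx [ 0.  0. -1.] jaw deg 106.91 F [-0.11  0.28 -1.38] w 45.3 q [ 0.1   0.37  1.79 -0.    0.98 -1.76]
side 3334 ((421.1474304199219, -328.2694396972656), 150.4497528076172)
side 791 ((423.4803771972656, -326.36199951171875), 95.2411880493164) ((423.96234130859375, -326.41558837890625), (178.55479431152344, 178.8497772216797), 145.91368103027344)
top 1898 ((421.0342712402344, -318.8866882324219), 151.6374053955078)
top 418 ((422.54248046875, -320.9065856933594), 94.492919921875) ((422.6291198730469, -320.7759704589844), (177.01177978515625, 177.7139434814453), 10.26818561553955)
```

View pics/side6.png

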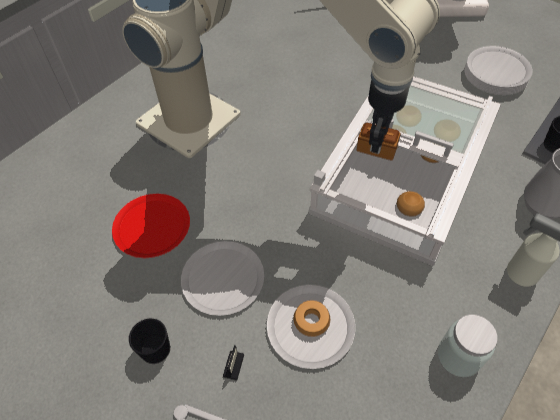

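The loaf is held level at (378,140) and everything else is where it was. Next I'll carry it over the plate.

```bash
python3 -m jog '[{"wx":0,"wy":0,"wz":-0.02,"x":-0.6,"y":-1.6,"z":0,"hand":0.2},{"wx":0,"wy":0,"wz":-0.04,"x":-1.1,"y":-3.2,"z":0,"hand":0.2},{"wx":0,"wy":0,"wz":-0.04,"x":-1.1,"y":-3.2,"z":0,"hand":0.2},{"wx":0,"wy":0,"wz":-0.04,"x":-1.1,"y":-3.2,"z":0,"hand":0.2},{"wx":0,"wy":0,"wz":-0.04,"x":-1.1,"y":-3.2,"z":0,"hand":0.2},{"wx":0,"wy":0,"wz":-0.04,"x":-1.1,"y":-3.2,"z":0,"hand":0.2},{"wx":0,"wy":0,"wz":-0.04,"x":-1.1,"y":-3.2,"z":0,"hand":0.2},{"wx":0,"wy":0,"wz":-0.04,"x":-1.1,"y":-3.2,"z":0,"hand":0.2},{"wx":0,"wy":0,"wz":-0.04,"x":-1.1,"y":-3.2,"z":0,"hand":0.2},{"wx":0,"wy":0,"wz":-0.04,"x":-1.1,"y":-3.2,"z":0,"hand":0.2},{"wx":0,"wy":0,"wz":-0.04,"x":-1.1,"y":-3.2,"z":0,"hand":0.2},{"wx":0,"wy":0,"wz":-0.04,"x":-1.1,"y":-3.2,"z":0,"hand":0.2},{"wx":0,"wy":0,"wz":-0.02,"x":-1,"y":-2.4,"z":0,"hand":0.2},{"wx":0,"wy":0,"wz":0,"x":0,"y":0,"z":0,"hand":0.2},{"wx":0,"wy":0,"wz":0,"x":0,"y":0,"z":0,"hand":0.2}]'
python3 -c "
from h import *
st()"
```

```text
time: 14.3
tool_pos: [421.7, -322.7, 200.6]
tool_rot: [0.991, 1.569, 2.376]
contact_force: [-0.4, -0.5, -2.4]
width: 45.8
t 14.3 pos [ 421.7  -322.74  200.65] toolx [-0.  0. -1.] jaw deg 79.37 F [-0.38 -0.53 -2.41] w 45.8 q [-0.68  0.33  1.86  0.    0.95 -2.06]
```

```bash
python3 -m jog '[{"wx":0,"wy":0,"wz":0,"x":0.1,"y":-0.1,"z":-2,"hand":0.2},{"wx":0,"wy":0,"wz":0,"x":0,"y":0,"z":-3,"hand":0.2},{"wx":0,"wy":0,"wz":0,"x":0,"y":0,"z":-3,"hand":0.2},{"wx":0,"wy":0,"wz":0,"x":0,"y":0,"z":-3,"hand":0.2},{"wx":0,"wy":0,"wz":0,"x":0,"y":0,"z":-3,"hand":0.2},{"wx":0,"wy":0,"wz":0,"x":0,"y":0,"z":-2,"hand":0.2},{"wx":0,"wy":0,"wz":0,"x":0,"y":0,"z":-1,"hand":0.2},{"wx":0,"wy":0,"wz":0,"x":0,"y":0,"z":0,"hand":0.2}]'
python3 - <<'E'
from h import *
st()
p,d=robot.read_camera("side"); cv2.imwrite("pics/side7.png",p[:,:,::-1])
a=p[200:360,120:320,::-1]; cv2.imwrite("pics/side7z.png",cv2.resize(a,None,fx=3.7,fy=3.7,interpolation=cv2.INTER_CUBIC))
E
```

```text
time: 15.3
tool_pos: [423.4, -323.5, 31.0]
tool_rot: [1.064, 1.57, 2.451]
contact_force: [-0.1, -0.0, -1.0]
width: 45.7
t 15.3 pos [ 423.44 -323.49   30.95] toolx [-0.  0. -1.] jaw deg 79.46 F [-0.13 -0.02 -0.97] w 45.7 q [-0.67  0.61  1.93  0.    0.61 -2.06]
```

View pics/side7z.png

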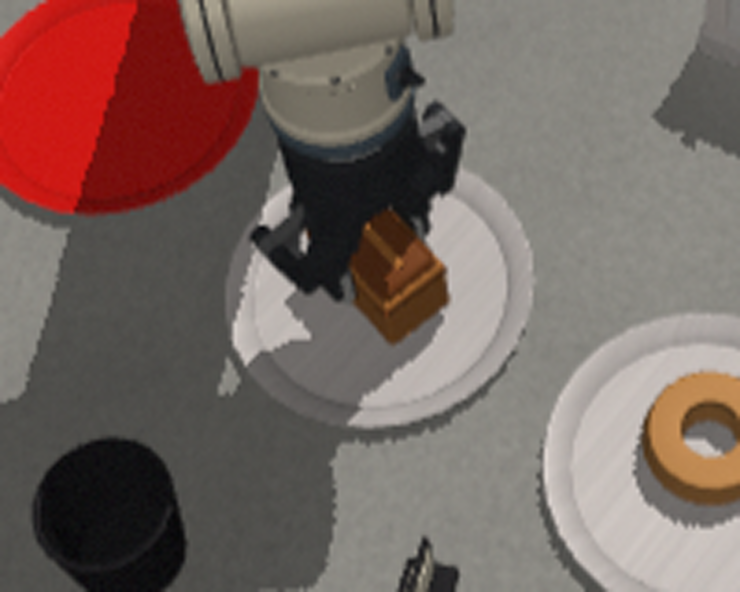

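The loaf is just above the plate's middle, upright. I'll lower the last 9-10 mm gently.

```bash
python3 -m jog '[{"wx":0,"wy":0,"wz":0,"x":0,"y":0,"z":-0.5,"hand":0.2},{"wx":0,"wy":0,"wz":0,"x":0,"y":0,"z":-0.2,"hand":0.2},{"wx":0,"wy":0,"wz":0,"x":0,"y":0,"z":-0.1,"hand":0.2},{"wx":0,"wy":0,"wz":0,"x":0,"y":0,"z":0,"hand":0.2}]'; python3 -m jog '[{"wx":0,"wy":0,"wz":0,"x":0,"y":0,"z":-0.15,"hand":0.2},{"wx":0,"wy":0,"wz":0,"x":0,"y":0,"z":0,"hand":0.2},{"wx":0,"wy":0,"wz":0,"x":0,"y":0,"z":0,"hand":0.2}]'
```

```text
time: 15.85
tool_pos: [423.5, -324.2, 23.4]
tool_rot: [-2.124, 1.571, -0.738]
contact_force: [-0.7, 0.4, -0.9]
width: 45.8
time: 16.23
tool_pos: [423.5, -324.2, 21.8]
tool_rot: [1.359, 1.571, 2.745]
contact_force: [0.3, 0.2, -2.7]
width: 45.4
```

```bash
python3 -m jog '[{"wx":0,"wy":0,"wz":0,"x":0,"y":0,"z":-0.1,"hand":0.2},{"wx":0,"wy":0,"wz":0,"x":0,"y":0,"z":0,"hand":0.2},{"wx":0,"wy":0,"wz":0,"x":0,"y":0,"z":0,"hand":0.2}]'
```

```text
time: 16.6
tool_pos: [423.6, -324.2, 21.0]
tool_rot: [-2.158, 1.571, -0.772]
contact_force: [-0.1, 0.5, 2.7]
width: 45.5
```

Contact: the vertical force went from -2.7 to +2.7 N. I'll release and rise.

```bash
python3 -m jog '[{"wx":0,"wy":0,"wz":0,"x":0,"y":0,"z":0,"hand":0.65},{"wx":0,"wy":0,"wz":0,"x":0,"y":0,"z":0,"hand":0.85},{"wx":0,"wy":0,"wz":0,"x":0,"y":0,"z":0,"hand":0.85},{"wx":0,"wy":0,"wz":0,"x":0,"y":0,"z":0,"hand":0.85},{"wx":0,"wy":0,"wz":0,"x":0,"y":0,"z":2,"hand":0.85},{"wx":0,"wy":0,"wz":0,"x":0,"y":0,"z":4,"hand":0.85},{"wx":0,"wy":0,"wz":0,"x":0,"y":0,"z":4,"hand":0.85},{"wx":0,"wy":0,"wz":0,"x":0,"y":0,"z":5,"hand":0.85},{"wx":0,"wy":0,"wz":0,"x":0,"y":0,"z":5,"hand":0.85},{"wx":0,"wy":0,"wz":0,"x":-4,"y":4,"z":0,"hand":0.85},{"wx":0,"wy":0,"wz":0,"x":-2,"y":5,"z":0,"hand":0.85},{"wx":0,"wy":0,"wz":0,"x":0,"y":5,"z":0,"hand":0.85},{"wx":0,"wy":0,"wz":0,"x":0,"y":0,"z":0,"hand":0.85}]'
python3 - <<'E'
from h import *
st()
c0=np.array([588.5,201]);a=np.radians(9.7);B=np.array([[np.cos(a),np.sin(a)],[-np.sin(a),np.cos(a)]])
for n in("side","top"):
    p,d=robot.read_camera(n); cv2.imwrite(f"pics/{n}8.png",p[:,:,::-1]); C=cloud(n,d)
    m=(C[...,2]>58)&(C[...,2]<70)&(abs(C[...,0]-422)<80)&(abs(C[...,1]+322)<80)
    q=C[m]; print(n,"loaf",cv2.minAreaRect(q[:,:2].astype(np.float32)),np.median(q[:,2]))
    m=(C[...,2]>9)&(C[...,2]<22)&(abs(C[...,0]-422)<115)&(abs(C[...,1]+322)<115)
    print(n,"plate",cv2.minEnclosingCircle(C[m][:,:2].astype(np.float32)))
    L=(C[...,:2]-c0)@B.T
    m=(C[...,2]>154)&(C[...,2]<162)&(abs(L[...,1]+7)<25)&(L[...,0]>-10)&(L[...,0]<110); print("bar",L[m].mean(0))
    m=(C[...,2]>163)&(C[...,2]<175)&(abs(L[...,1]+7)<25)&(L[...,0]>-110)&(L[...,0]<-20); print("knob",L[m].mean(0))
E
```

```text
time: 18.23
tool_pos: [362.5, -181.7, 220.8]
tool_rot: [0.869, 1.57, 2.258]
contact_force: [0.3, -0.9, -0.1]
width: 72.4
t 18.23 pos [ 362.55 -181.67  220.83] toolx [-0.  0. -1.] jaw deg 79.59 F [ 0.35 -0.88 -0.08] w 72.4 q [-0.49  0.11  2.1   0.    0.94 -1.88]
side loaf ((424.7697448730469, -327.03033447265625), (39.56736755371094, 76.30745697021484), 79.49937438964844) 61.02050264013985
side plate ((423.4915466308594, -325.49505615234375), 95.2904281616211)
bar [52.42 -9.72]
knob [-59.25  -9.89]
top loaf ((422.84588623046875, -320.69146728515625), (39.238800048828125, 75.25029754638672), 78.28817749023438) 60.998524482148014
top plate ((436.9258117675781, -307.0196533203125), 114.29818725585938)
bar [48.78 -3.56]
knob [-60.81  -4.4 ]
```

View pics/side8.png

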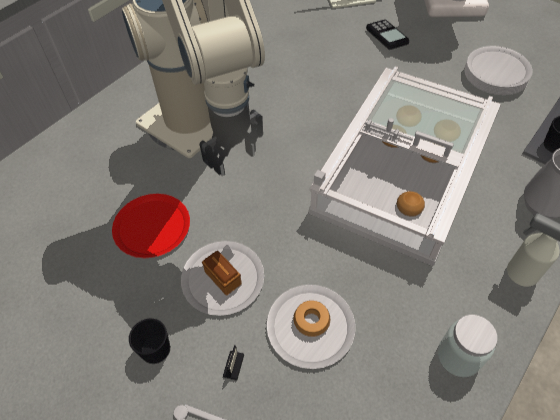

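View pics/top8.png

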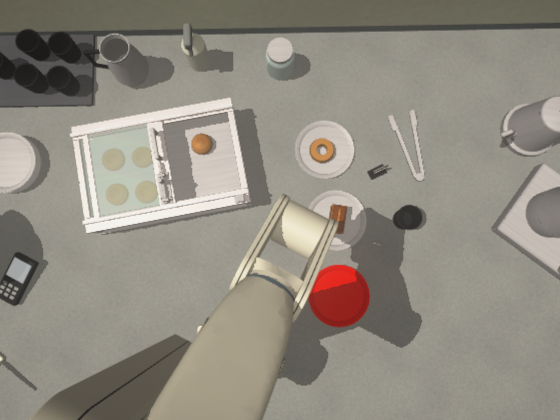

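The loaf stands in the plate's middle, at (221,272) in the side view and (338,217) in the top view. The cover is open, and the bun, cup, price stand and ring cake are in place, so I'll hand in.

```bash
python3 -c "
from cell import robot
print(robot.job_done(), robot.get_state()['time'])"
```

```text
the job is handed in; nothing more can be done
the job is handed in; nothing more can be done
```

I gripped the bolt knob, drew the bolt to its stop and slid the cover open with the same grip. I then lifted out the loaf cake, set it down on the empty steel plate, and handed the job in after about 18 s. The hand-in gave no verdict.

**Last checks before hand-in**
- **Loaf:** it stands upright, about 2 mm from the plate's centre by the side view. Its top is at 61 mm, against about 62 mm expected, so it is resting on the plate.
- **Cover:** the pull bar moved about 210 mm, which is fully open.
- **Bolt:** the knob ended about 29 mm from where it started by the cameras. It read about 30 mm by the arm when it met the stop. The stated stop is 32 mm and the threshold 24 mm.
- **Other items:** the bun, ring cake and its plate, cup and price stand looked unmoved in the pictures. I didn't measure them again.

**Disagreements and gaps**
- The two cameras differed by about 5 mm sideways throughout, so I used their average.
- The final plate-centre fit from the top camera failed because the arm was in view. That check rests on the side camera and the earlier top-camera measurement.

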